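# Nest the calorimeter's inner cup in its jacket

### The job

Assemble the calorimeter: pick up the tapered aluminium inner cup and nest it upright in the blue jacket where the jacket stands, then press it down lightly until the jacket's rim lies within the cup's green band, and let go. Stop before the green band disappears below the rim, or the cup is jammed; do not drop or ram the cup, and leave the other things on the table alone.

Things in the scene. Friction and masses are not known exactly. Their poses are not given: they have to be found in the camera images.
- inner_cup: Inner cup, bare aluminium, round, open at the top, 70 g, 115 mm tall. Origin: centre of its underside; z up. It tapers from 40 mm diameter at the foot to 58 mm at 92 mm height; from 94 to 115 mm it is a straight skirt of 60 mm diameter, where it is best gripped from outside. Wall about 2 mm. A painted green band 10 mm wide runs round it from 65 to 75 mm above the foot.
- band (a point): Point on the inner cup's axis at mid-height of the green band, 70 mm above the cup's foot.
- jacket: Jacket (outer cup), blue plastic with a white ring at the foot, loose, 0.45 kg, 87 mm tall, 58 mm diameter at the foot and 75 mm at the rim; mouth 69 mm wide. Origin: centre of its underside; z up.
- jacket_rim (a point): Centre of the jacket's mouth at the height of the rim, 87 mm above its underside; z up along the jacket's axis. At best fit the point 'band' coincides with this one (cup's foot 17 mm above the jacket's underside; the band allows 12 to 22 mm). The sleeve's travel ends 19 mm below its start, past the jam.
- sleeve_top (a point): Centre of the top face of the black rubber sleeve inside the jacket, at the start 7 mm below the rim; tapered bore 51 mm. Let down freely, the cup stops in it with its foot about 26 mm above the jacket's underside and the whole green band above the rim. Pushed on, the sleeve slides down with the cup against a steady 8 N and does not spring back.
- beaker: Bystander: glass beaker, 75 x 68 x 82 mm, origin under its centre.
- dish: Bystander: white porcelain evaporating dish, 72 x 68 x 29 mm, origin under its centre.
- stopper: Bystander: red rubber stopper, 27 mm wide, 26 mm tall, origin under its centre.
- flask: Bystander: conical flask, 63 mm wide, 105 mm tall, origin under its centre.
There are look-alikes about, which are no part of the job. Several things look just like the jacket: the one meant starts nearest to the robot's base.

How it is judged:
At the end, for the whole second after the job is handed in: The cup stands upright (within 0.12 rad), at rest and released in the upright jacket, coaxial within 6 mm and 0.1 rad, with the middle of its green band within 5 mm above or below the jacket's rim (the rim lies within the band); the jacket stands on the table within 50 mm of where it was (z of band in the frame of jacket_rim between -0.005 and 0.005 m and horizontal distance between band and jacket_rim below 0.006 m and angle between the z axis of inner_cup and the z axis of jacket, either way round below 0.1 rad and angle between inner_cup's own z axis and vertical below 0.12 rad and angle between jacket's own z axis and vertical below 0.08 rad and height (world z) of jacket below 0.004 m and distance of jacket from where it was at the start of the episode below 0.05 m and linear speed of inner_cup below 0.02 m/s); the robot touches nothing.
It fails at once if the cup is jammed: the green band has gone below the jacket's rim (its middle more than 8 mm below) (z of band in the frame of jacket_rim below -0.008 m and horizontal distance between band and jacket_rim below 0.012 m).
It fails at once if the cup is rammed: more than 30 N between cup and jacket (contact force between inner_cup and jacket above 30 N).
It fails at once if the jacket is tipped by more than 0.4 rad (angle between jacket's own z axis and vertical above 0.4 rad).
It fails at once if the beaker, dish, stopper or flask is moved by more than 30 mm (distance of any of beaker, dish, stopper, flask from where it was at the start of the episode above 0.03 m).
It also fails if it takes over 51 s, if anything falls off the work surface, if the arm or the gripper's body presses on something with over 40 N, if the wrist force passes 120 N, or if a joint passes its speed limit or range.

### The arm

A 6-joint arm with a two-finger parallel gripper is mounted at the origin on a cart in front of the work surface, level with it; the furniture and walls round the work are solid. World frame = base frame: x ahead of the robot, y to its left, z up, the work surface at z = 0. Lengths are in m, angles in rad, forces in N, time in s.
With the tool pointing down it reaches from about 0.275 to 0.825 m from the base axis. Payload 4.9 kg.
Tool frame: the origin (TCP) lies between the finger pads; the fingertips stand 8 mm ahead of it and the grasp point (between the pads) lies 11 mm behind it; y points along the fingers, z is the direction in which the jaws open and shut, and the axes are right-handed (so a half turn about y gives the same grasp; the last joint's range is limited). The gripper opens to 85 mm and grips with 20 to 120 N. Pads are 22 mm wide; open, the fingers measure 114 mm over their backs; the gripper's body (76 mm by 85 mm) begins 54 mm behind the grasp point. The pads swing forward as they close: fully open they stand 13 mm farther back than shut.
Start: joints at [-1.465, 0.326, -0.193, 1.052, 0, 1.437], TCP at [0.131, -0.534, 0.211] pointing down, gripper open.
Joint ranges: [-2.65, 2.65], [-0.97, 1.79], [-1.3, 1.35], [-1.93, 2.1], [-1.47, 1.37], [-3.14, 3.14]. Speed limits (rad/s): [2.57, 2.57, 3.14, 3.14, 3.14, 3.14].

### API

Orientations are given as a unit quaternion [x, y, z, w].
In Python, from cell import bot gives the robot as it stands. The module is installed in compiled form; this text tells all that it offers.
- The arm moves only by the shell command python3 -m inch 'ROWS' [OPENING] [FORCE]. ROWS is JSON, one flat list of numbers, 4 for each row, row after row: the shift along the world's x, y, z in m, then the turn about the world's z in rad. A call has 1 to 12 rows; each row shifts and turns the commanded pose from where the row before left it; what a row does not reach is not made up. A row lasts 1/10 s, in which the tool goes at most 50 mm and 8.59 degrees, less where a joint would pass 70% of its speed; a pose out of reach is approached as far as the arm can. A call with a gripper value outside its range is refused whole. OPENING is the opening, from 0 (shut) to 1 (fully open), set as the call begins (- or left out, the last holds). The fingers move at their own pace and stop on an object; FORCE is the grip in N (left out, the last holds). Time passes only in rows, so rows that do not move let the fingers close. It gives the time, the measured TCP pose, the force and the opening at its end, in the units of the state.
- bot.state(): the state, without advancing time (a new reading comes with each control period).
- bot.snapshot(name): name is "scene" or "top" or "wrist"; returns (picture, depth): 480x640x3 uint8, blue, green, red; 480x640 float32, m along the optical axis (not along the pixel's ray), 0 where there is no reading.
- bot.camera_params(name): a dict with "fx", "fy", "cx", "cy" (pixels), "view" (4x4, takes a point from world to camera coordinates); the wrist camera has in their place "T_tool_cam" (4x4, takes a point from camera to tool coordinates, whose origin is the TCP and whose axes are the tool frame's). Camera axes: x right, y down, z forward; pixel columns grow to the right and rows downward; lengths in m; the calibration is good to about 2 mm. A picture is of the moment at which its call begins: read the wrist's pose just before it. camera_params takes no time and is no camera call.
- bot.finish_job(): hands the job in, once; it reports no verdict.
The state is a dict: "time": time; "joints": joint angles; "dq": joint speeds; "tau": joint torques, N m; "eef_pos": TCP position; "tool_rot": TCP orientation; "ft_force": force on the tool from outside, world axes, zero at the start; "torque": the same for the moment, N m; "width": opening from 0.0 (shut) to 1.0 (fully open).
Only numpy, scipy, OpenCV 4.12 (cv2) and the standard library are available. Lean on these libraries where they do the work, as an engineer would, in place of code of your own. Each camera call takes 0.05 s, during which the arm holds its last target.

## Working session

There is one attempt and no reset: what is moved stays moved. The work goes in short steps, Python scripts to look and compute and a shell command to move; the robot and the scene stay as the last step left them, time stands still between calls to the robot, and variables do not carry over. Pictures are saved under pics/ and viewed, and the job is handed in when it is done.

```bash
mkdir -p pics
cat > h.py <<'E'
import numpy as np, cv2
from cell import bot
def snap(n,f):
    p,d=bot.snapshot(n); cv2.imwrite('pics/'+f+'.png',p); np.savez('pics/'+f+'.npz',p=p,d=d); return p,d
E
python3 - <<'E'
from h import *
s=bot.state(); print(s)
for n in ['scene','top','wrist']:
    snap(n,n+'0'); print(n,bot.camera_params(n))
E
```

```text
{'time': 0.0, 'joints': array([-1.46523473e+00,  3.26910680e-01, -1.93630115e-01,  1.05199729e+00,
       -1.76148736e-05,  1.43660263e+00]), 'dq': array([ 0.0002329 ,  0.00077125, -0.00013423,  0.0013212 ,  0.00041614,
        0.00099823]), 'tau': array([ 4.28701769e-04, -4.43395865e+01,  2.62442851e+01,  1.53315294e-02,
       -1.69614646e-04,  2.11316063e-06]), 'eef_pos': array([ 0.13054669, -0.53362464,  0.2106024 ]), 'tool_rot': array([-0.0845608 ,  0.70264763, -0.70141597,  0.08456598]), 'ft_force': array([0.31718148, 0.080363  , 0.11049918]), 'torque': array([-0.00315275,  0.02119455, -0.02800486]), 'width': 1.0021283546593398}
scene {'fx': 557.3257456435975, 'fy': 557.3257456435975, 'cx': 316.81634534366964, 'cy': 231.61958156413112, 'view': array([[-0.70908355, -0.70511141,  0.00429245,  0.46961899],
       [-0.46490585,  0.46293056, -0.75469056,  0.3111644 ],
       [ 0.53015382, -0.53713425, -0.65606686,  1.06932967],
       [ 0.        ,  0.        ,  0.        ,  1.        ]])}
top {'fx': 550.7869947990338, 'fy': 550.7869947990338, 'cx': 321.8692516758469, 'cy': 231.95170687597417, 'view': array([[-1.58076822e-02, -9.99873149e-01, -1.94991181e-03,
         1.00773978e-01],
       [-9.86289312e-01,  1.59132521e-02, -1.64256392e-01,
         5.58745955e-01],
       [ 1.64266585e-01, -6.73335667e-04, -9.86415752e-01,
         1.08268430e+00],
       [ 0.00000000e+00,  0.00000000e+00,  0.00000000e+00,
         1.00000000e+00]])}
wrist {'fx': 413.73793391386357, 'fy': 413.73793391386357, 'cx': 324.873018426183, 'cy': 237.97904969414301, 'T_tool_cam': array([[-8.53513141e-04,  9.51724253e-01,  3.06953121e-01,
        -7.93617592e-02],
       [ 6.78752923e-04, -3.06952611e-01,  9.51724558e-01,
        -1.62896544e-01],
       [ 9.99999405e-01,  1.02065474e-03, -3.83997532e-04,
        -1.29986121e-04],
       [ 0.00000000e+00,  0.00000000e+00,  0.00000000e+00,
         1.00000000e+00]])}
```

View pics/scene0.png

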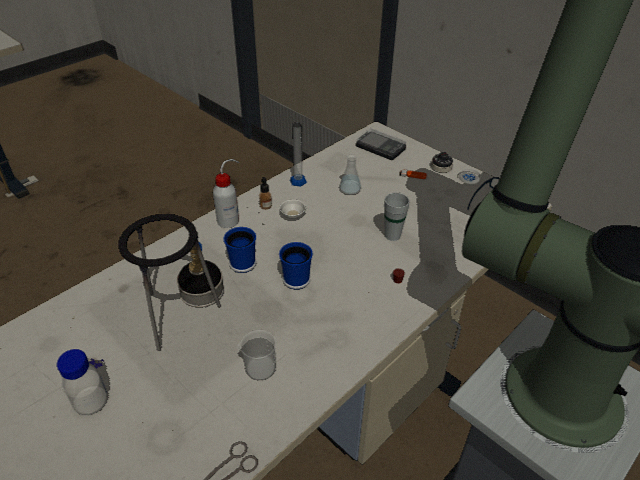

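View pics/top0.png

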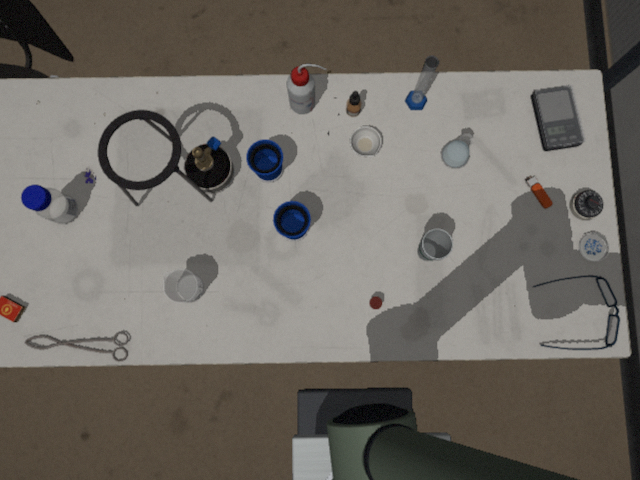

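The cup is at (435,243) in the top view. There are two blue jackets, at (292,220) and (266,160), and the lower one looks nearer the base at about (370,430). Next I measure them by depth.

```bash
cat >> h.py <<'E'
def cloud(n,f):
    z=np.load('pics/'+f+'.npz'); d=z['d']; c=bot.camera_params(n)
    v,u=np.mgrid[:480,:640]
    P=np.stack([(u-c['cx'])/c['fx']*d,(v-c['cy'])/c['fy']*d,d],-1)
    T=np.linalg.inv(c['view']); return z['p'],d,P@T[:3,:3].T+T[:3,3]
def circ(xy):
    A=np.c_[2*xy,np.ones(len(xy))]; b=(xy**2).sum(1); s=np.linalg.lstsq(A,b,rcond=None)[0]
    return s[:2],np.sqrt(s[2]+s[:2]@s[:2])
def ray(n,u,v,z):
    c=bot.camera_params(n); T=np.linalg.inv(c['view']); r=T[:3,:3]@[(u-c['cx'])/c['fx'],(v-c['cy'])/c['fy'],1]
    o=T[:3,3]; return o+r*(z-o[2])/r[2]
E
python3 - <<'E'
from h import *
for n in ['top','scene']:
    p,d,W=cloud(n,n+'0')
    boxes={'top':dict(cup=(410,220,460,270),jack=(268,195,318,245),jack2=(240,132,290,184),stop=(365,290,388,312),beaker=(160,260,215,310)),
     'scene':dict(cup=(375,185,418,245),jack=(272,238,320,292),jack2=(218,222,260,275))}[n]
    for k,(a,b,c,e) in boxes.items():
        w=W[b:e,a:c].reshape(-1,3); w=w[(d[b:e,a:c]>0).ravel()]; w=w[w[:,2]>0.01]
        if len(w)<5: print(k,'few'); continue
        zt=np.percentile(w[:,2],98); t=w[w[:,2]>zt-0.006]
        cc,r=circ(t[:,:2]); print(n,k,'zmax',w[:,2].max().round(4),zt.round(4),'rim centre',cc.round(4),'r',r.round(4),'bbox',t.min(0).round(3),t.max(0).round(3),'dist',np.hypot(*cc).round(3),'n',len(t))
print(ray('top',435,243,0),ray('top',376,302,.026),ray('top',455,155,.05))
E
```

```text
top cup zmax 0.1205 0.1173 rim centre [ 0.5237 -0.1278] r 0.0286 bbox [ 0.494 -0.157  0.111] [ 0.553 -0.098  0.121] dist 0.539 n 128
top jack zmax 0.0922 0.0891 rim centre [0.5817 0.1526] r 0.0352 bbox [0.544 0.117 0.083] [0.619 0.189 0.092] dist 0.601 n 201
top jack2 zmax 0.0922 0.0893 rim centre [0.7103 0.2063] r 0.0353 bbox [0.673 0.17  0.083] [0.748 0.243 0.092] dist 0.74 n 200
top stop zmax 0.0306 0.0301 rim centre [ 0.4168 -0.0145] r 0.0096 bbox [ 0.405 -0.027  0.024] [ 0.429 -0.002  0.031] dist 0.417 n 117
top beaker zmax 0.0867 0.0836 rim centre [0.4549 0.3719] r 0.0327 bbox [0.421 0.337 0.078] [0.488 0.405 0.087] dist 0.588 n 213
scene cup zmax 0.12 0.1167 rim centre [ 0.5196 -0.1263] r 0.0289 bbox [ 0.489 -0.157  0.111] [ 0.55  -0.093  0.12 ] dist 0.535 n 123
scene jack zmax 0.0925 0.0892 rim centre [0.5777 0.154 ] r 0.0351 bbox [0.54  0.116 0.083] [0.618 0.192 0.092] dist 0.598 n 182
scene jack2 zmax 0.0921 0.0887 rim centre [0.7063 0.2081] r 0.0348 bbox [0.669 0.171 0.083] [0.746 0.246 0.092] dist 0.736 n 204
[ 0.54029196 -0.14841722  0.        ] [ 0.41678637 -0.0164814   0.026     ] [ 0.71824801 -0.18902439  0.05      ]
```

View pics/wrist0.png

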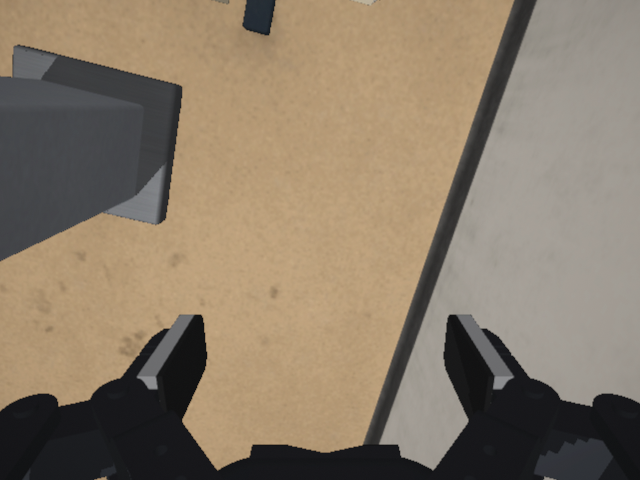

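```bash
python3 -c "
from scipy.spatial.transform import Rotation as R
print(R.from_quat([-0.0845608 ,  0.70264763, -0.70141597,  0.08456598]).as_matrix().round(3))"
python3 -m inch '[0.02,0.02,0.01,0, 0.034,0.035,0.002,0, 0.034,0.035,0.002,0, 0.034,0.035,0,0, 0.034,0.035,0,0, 0.034,0.035,0,0, 0.034,0.035,0,0, 0.034,0.035,0,0, 0.034,0.035,0,0, 0.034,0.035,0,0, 0.034,0.035,0,0, 0.02,0.022,0,0]' 1
```

```text
[[-0.971 -0.     0.237]
 [-0.237  0.002 -0.971]
 [-0.    -1.    -0.002]]
time: 1.35
eef_pos: [0.5124, -0.1396, 0.2251]
tool_rot: [-0.085, 0.702, -0.702, 0.086]
ft_force: [-0.6, -0.8, 0.0]
width: 1.001
```

```bash
cat >> h.py <<'E'
from scipy.spatial.transform import Rotation as R
def wcloud(f):
    s=bot.state(); p,d=snap('wrist',f); c=bot.camera_params('wrist')
    v,u=np.mgrid[:480,:640]
    P=np.stack([(u-c['cx'])/c['fx']*d,(v-c['cy'])/c['fy']*d,d],-1)
    T=np.eye(4); T[:3,:3]=R.from_quat(s['tool_rot']).as_matrix(); T[:3,3]=s['eef_pos']; T=T@c['T_tool_cam']
    return p,d,P@T[:3,:3].T+T[:3,3],T,s
E
python3 - <<'E'
from h import *
p,d,W,T,s=wcloud('w1'); print(s['eef_pos'],T[:3,3])
m=(d>0)&(np.hypot(W[...,0]-.522,W[...,1]+.127)<.06)&(W[...,2]>.03)&(W[...,2]<.15)
w=W[m]; zt=np.percentile(w[:,2],98); t=w[w[:,2]>zt-.006]; print(zt,len(t),circ(t[:,:2]),t.min(0),t.max(0))
E
```

```text
[ 0.5124049  -0.13958924  0.22514744] [ 0.58936092 -0.12049499  0.38807752]
0.1160383710504421 1112 (array([ 0.52351651, -0.12731999]), np.float64(0.028493099796475598)) [ 0.49331866 -0.15691929  0.11010703] [ 0.55293302 -0.097711    0.11766229]
```

View pics/w1.png

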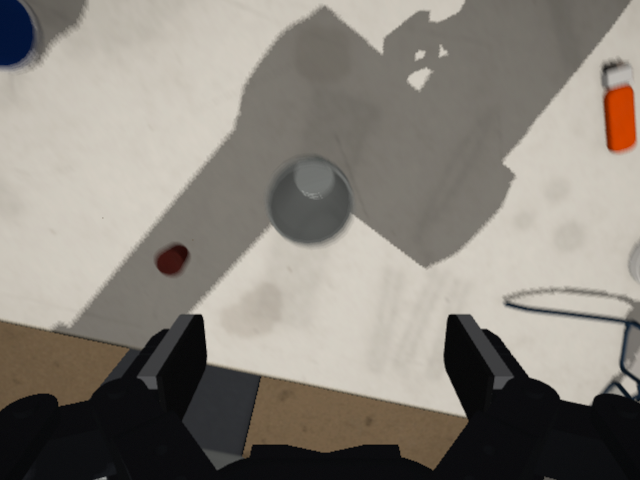

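The wrist view shows the open cup at (310,198). Its fitted centre is (0.5235, −0.1273) with the rim at about 0.116 m, which agrees with the top view. I lower over it.

```bash
python3 -m inch '[0.0055,0.006,0,0, 0.0055,0.006,-0.005,0, 0,0,-0.02,0, 0,0,-0.03,0, 0,0,-0.03,0, 0,0,-0.02,0, 0,0,-0.014,0, 0,0,-0.008,0, 0,0,-0.002,0, 0,0,0,0, 0,0,0,0]' 1
python3 - <<'E'
from h import *
snap('scene','s2'); snap('wrist','w2')
p=cv2.imread('pics/s2.png')[120:320,280:560]; cv2.imwrite('pics/s2c.png',cv2.resize(p,None,fx=2.8,fy=2.8))
E
```

```text
time: 2.5
eef_pos: [0.5222, -0.1307, 0.0972]
tool_rot: [0.084, -0.702, 0.702, -0.085]
ft_force: [0.5, -0.3, 0.7]
width: 1.004
```

View pics/s2c.png

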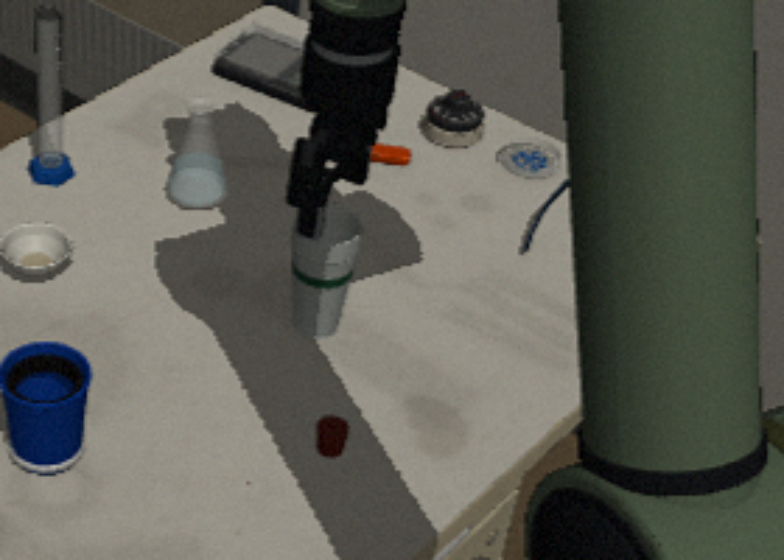

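View pics/w2.png

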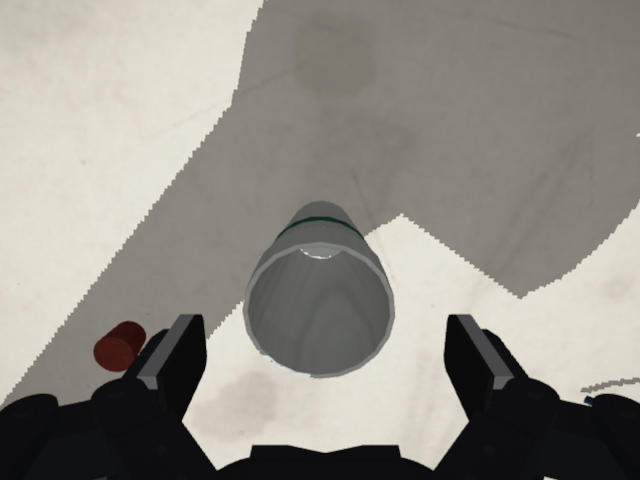

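The cup sits between the pads, with its centre at column 319 against 325 for the pad mid. I nudge +y by 3 mm and close.

```bash
python3 -m inch '[0.001,0.003,0,0, 0,0,0,0, 0,0,0,0]' 1; python3 -m inch '[0,0,0,0,0,0,0,0,0,0,0,0,0,0,0,0,0,0,0,0,0,0,0,0,0,0,0,0,0,0,0,0]' 0.3 40; python3 -m inch '[0,0,0,0,0,0,0,0,0,0,0,0]' 0 40
```

```text
time: 2.9
eef_pos: [0.5228, -0.1271, 0.0966]
tool_rot: [0.085, -0.702, 0.702, -0.085]
ft_force: [-0.5, -1.2, -0.5]
width: 1.004
time: 3.7
eef_pos: [0.5227, -0.1273, 0.0964]
tool_rot: [0.085, -0.702, 0.702, -0.085]
ft_force: [0.5, 0.8, 0.3]
width: 0.299
time: 4.0
eef_pos: [0.5227, -0.1273, 0.0964]
tool_rot: [0.085, -0.702, 0.702, -0.085]
ft_force: [0.1, 0.9, -0.4]
width: 0.001
```

The width went to 0, so the fingers missed the cup. I look before moving.

Run:
```python
from h import *
snap('scene','s3'); snap('wrist','w3')
p=cv2.imread('pics/s3.png')[120:320,280:560]; cv2.imwrite('pics/s3c.png',cv2.resize(p,None,fx=2.8,fy=2.8))
```

```text
(no output)
```

View pics/s3c.png

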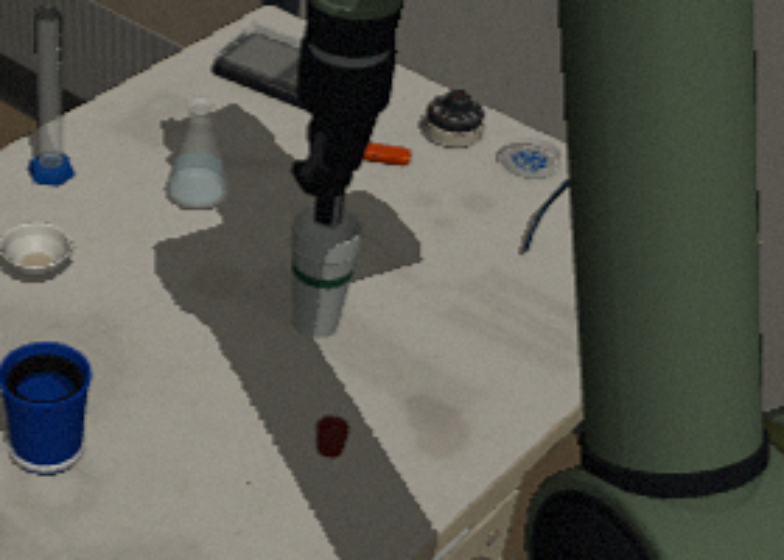

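View pics/w3.png

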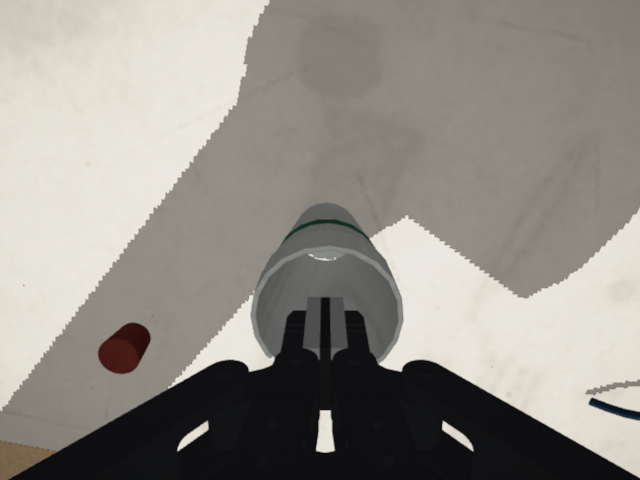

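Run:
```python
from h import *
p,d,W,T,s=wcloud('w4')
for u,v in [(315,300),(315,315),(315,330),(337,300),(337,320),(295,320),(270,300),(330,250),(325,345)]: print(u,v,W[v,u].round(4),d[v,u].round(4))
z=np.load('pics/w2.npz')['d']
# open picture w2 taken with TCP .5222,-.1307,.0972
c=bot.camera_params('wrist')
t=T.copy(); t[:3,3]+=np.array([.5222,-.1307,.0972])-s['eef_pos']
for u,v in [(190,320),(160,375),(150,382),(180,350),(460,320),(495,375)]:
    q=t@np.r_[np.array([(u-c['cx'])/c['fx'],(v-c['cy'])/c['fy'],1])*z[v,u],1]; print('open',u,v,q[:3].round(4))
m=(d>0)&(np.hypot(W[...,0]-.522,W[...,1]+.127)<.035)&(np.hypot(W[...,0]-.522,W[...,1]+.127)>.025)&(W[...,2]>.106)&(W[...,2]<.122)
m[290:]=0; w=W[m]; print(circ(w[:,:2]),len(w),np.percentile(w[:,2],[2,50,98]))
```

```text
315 300 [ 0.5331 -0.1209  0.1229] 0.1506
315 315 [ 0.5333 -0.1211  0.1344] 0.1396
315 330 [ 0.5341 -0.1212  0.1455] 0.1288
337 300 [ 0.5358 -0.1284  0.1245] 0.1488
337 320 [ 0.5355 -0.1281  0.1387] 0.1354
295 320 [ 0.5276 -0.1152  0.1305] 0.1446
270 300 [ 0.5108 -0.1041  0.0874] 0.1898
330 250 [ 0.5127 -0.133   0.0045] 0.2702
325 345 [ 0.5344 -0.1243  0.1532] 0.1216
open 190 320 [ 0.5234 -0.0847  0.1393]
open 160 375 [ 0.524  -0.086   0.1686]
open 150 382 [ 0.5206 -0.0835  0.1679]
open 180 350 [ 0.5227 -0.0868  0.1549]
open 460 320 [ 0.5451 -0.1701  0.1405]
open 495 375 [ 0.5448 -0.1705  0.1687]
(array([ 0.52430875, -0.12728632]), np.float64(0.028259345066932815)) 1825 [0.10642441 0.11456637 0.1164439 ]
```

Run:
```python
from h import *
p,d,W=cloud('scene','s3')
# project column of points near the tool axis; list pixels near axis
m=(d>0)&(np.hypot(W[...,0]-.522,W[...,1]+.127)<.022)&(W[...,2]>.05)&(W[...,2]<.2)
for v in range(180,215):
    us=np.where(m[v])[0]
    if len(us): print(v,us.min(),us.max(),W[v,us[len(us)//2]].round(3),p[v,us[len(us)//2]])
```

```text
180 397 405 [ 0.508 -0.114  0.186] [12 12  4]
181 397 405 [ 0.508 -0.114  0.184] [15 14  7]
182 397 405 [ 0.508 -0.115  0.18 ] [17 12 14]
183 398 405 [ 0.508 -0.124  0.172] [10 13 10]
184 398 404 [ 0.508 -0.12   0.172] [ 5  4 10]
185 399 404 [ 0.51  -0.128  0.164] [0 5 6]
186 399 403 [ 0.508 -0.122  0.165] [ 7 12  3]
187 400 402 [ 0.505 -0.118  0.166] [14 12 12]
188 400 402 [ 0.506 -0.12   0.161] [16 13 12]
189 401 402 [ 0.512 -0.133  0.148] [14 14 12]
190 392 402 [ 0.512 -0.125  0.15 ] [49 49 45]
191 392 402 [ 0.513 -0.122  0.148] [31 32 33]
192 392 402 [ 0.514 -0.116  0.148] [ 6  5 10]
193 392 402 [ 0.515 -0.119  0.143] [18 18 10]
194 392 402 [ 0.512 -0.115  0.144] [0 3 3]
195 392 401 [ 0.514 -0.118  0.138] [13 11 14]
196 392 401 [ 0.512 -0.116  0.137] [1 0 0]
197 391 401 [ 0.512 -0.113  0.136] [14 14 12]
198 391 401 [ 0.513 -0.114  0.132] [0 2 0]
199 392 400 [ 0.513 -0.115  0.128] [10  2  5]
200 394 399 [ 0.511 -0.117  0.125] [29 32 30]
201 397 398 [ 0.513 -0.124  0.117] [49 51 51]
202 396 396 [ 0.533 -0.145  0.092] [73 74 70]
204 389 394 [ 0.536 -0.143  0.085] [67 69 67]
206 396 396 [ 0.531 -0.144  0.081] [75 76 73]
```

```bash
python3 -c "
import cv2;p=cv2.imread('pics/s3.png')[150:250,360:440];cv2.imwrite('pics/s3d.png',cv2.resize(p,(640,800)[:1]+(600,),interpolation=cv2.INTER_NEAREST))"
```

```text
(no output)
```

View pics/s3d.png

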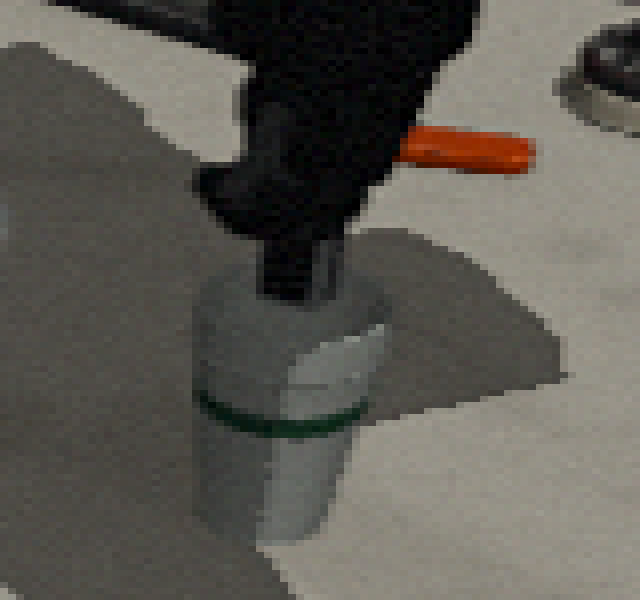

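Two cameras agree that the shut fingertips are at about z = 0.12 m, roughly 24 mm *behind* the stated TCP, not 8 mm ahead of it. The fingers closed above the rim and the cup is untouched. I reopen, go 36 mm lower and verify.

```bash
python3 -m inch '[0,0,0,0,0,0,0,0,0,0,0,0,0,0,0,0,0,0,0,0,0,0,0,0,0,0,0,0,0,0,0,0]' 1; python3 -m inch '[0,0,-0.008,0,0,0,-0.008,0,0,0,-0.008,0,0,0,-0.008,0,0,0,-0.004,0,0,0,0,0]' 1;  python3 - <<'E'
from h import *
p,d,W,T,s=wcloud('w5')
for u,v in [(190,320),(460,320),(195,316),(455,316)]: print(u,v,W[v,u].round(4))
m=(d>0)&(np.hypot(W[...,0]-.522,W[...,1]+.127)<.035)&(W[...,2]>.11)&(W[...,2]<.119); m[:, :210]=0;m[:,440:]=0
w=W[m]; print(circ(w[:,:2]),len(w))
E
```

```text
time: 4.95
eef_pos: [0.5226, -0.1273, 0.0964]
tool_rot: [0.085, -0.702, 0.702, -0.085]
ft_force: [0.2, 0.3, -0.6]
width: 1.001
time: 5.55
eef_pos: [0.522, -0.127, 0.0594]
tool_rot: [-0.085, 0.702, -0.702, 0.084]
ft_force: [0.4, -0.8, 0.5]
width: 0.998
190 320 [ 0.523  -0.081   0.1011]
460 320 [ 0.5444 -0.167   0.1014]
195 316 [ 0.5234 -0.0819  0.0988]
455 316 [ 0.544  -0.1664  0.0984]
(array([ 0.52398171, -0.12739787]), np.float64(0.028430086059873003)) 7011
```

View pics/w5.png

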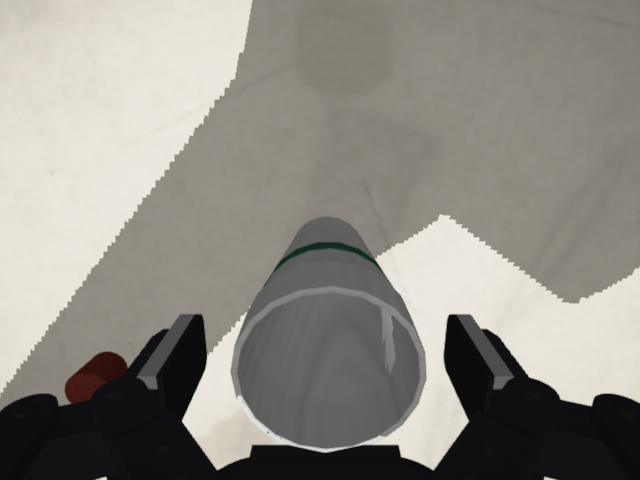

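```bash
python3 -m inch '[0.002,0,0,0,0,0,0,0]' 1; python3 -m inch '[0,0,0,0,0,0,0,0,0,0,0,0,0,0,0,0,0,0,0,0,0,0,0,0,0,0,0,0,0,0,0,0]' 0.5 40
python3 - <<'E'
from h import *
p,d,W,T,s=wcloud('w6'); print(s['width'],s['ft_force'])
m=(d>0)&(np.hypot(W[...,0]-.522,W[...,1]+.127)<.035)&(W[...,2]>.11)&(W[...,2]<.119); m[:, :225]=0;m[:,430:]=0
w=W[m]; print(circ(w[:,:2]),len(w))
E
```

```text
time: 5.8
eef_pos: [0.5254, -0.1275, 0.0608]
tool_rot: [0.084, -0.702, 0.702, -0.085]
ft_force: [0.0, 0.0, 0.3]
width: 1.0
time: 6.6
eef_pos: [0.5251, -0.1274, 0.0608]
tool_rot: [0.084, -0.702, 0.702, -0.085]
ft_force: [-0.0, -1.0, 4.8]
width: 0.696
0.696321022941542 [-0.03238314 -0.97277001  4.83750439]
(array([ 0.5244012 , -0.12737976]), np.float64(0.028664939360228327)) 7298
```

View pics/w6.png

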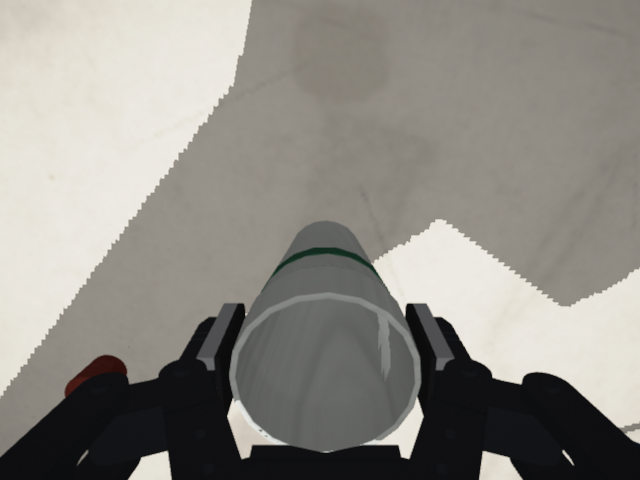

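Held: width 0.696, about 59 mm, with pads on the skirt and the cup centre unmoved. I lift gently.

```bash
python3 -m inch '[0,0,0.004,0,0,0,0.008,0,0,0,0.016,0,0,0,0.025,0,0,0,0.025,0,0,0,0.025,0,0,0,0.017,0,0,0,0.01,0,0,0,0,0]' 0.4 40;  python3 -m inch '[0,0.01,0,0, 0,0.02,0,0, -0.005,0.03,0,0, -0.005,0.034,0,0, -0.005,0.034,0,0, -0.005,0.034,0,0, -0.005,0.034,0,0, 0,0.034,0,0, 0,0.025,0,0, 0,0.015,0,0, 0,0.01,0,0, 0,0,0,0]'
python3 - <<'E'
from h import *
p,d,W,T,s=wcloud('w7'); print(s['eef_pos'],s['ft_force'],s['width'])
m=(d>0)&(np.hypot(W[...,0]-.582,W[...,1]-.153)<.05)&(W[...,2]>.03)&(W[...,2]<.1)
w=W[m]; zt=np.percentile(w[:,2],98); t=w[w[:,2]>zt-.005]; print(zt,circ(t[:,:2]),len(t),t.min(0),t.max(0))
E
```

```text
time: 7.55
eef_pos: [0.5253, -0.1275, 0.1917]
tool_rot: [0.084, -0.702, 0.702, -0.085]
ft_force: [0.4, -0.5, -1.6]
width: 0.697
time: 8.75
eef_pos: [0.4992, 0.1534, 0.1898]
tool_rot: [0.085, -0.702, 0.702, -0.085]
ft_force: [-0.4, 0.9, 0.2]
width: 0.696
[0.49919128 0.15337625 0.18976687] [-0.36354296  0.89242489  0.21149629] 0.6960017055254608
0.08820191061750843 (array([0.58090395, 0.15341394]), np.float64(0.03543664991015615)) 2321 [0.54378034 0.11623921 0.08320336] [0.61832773 0.19055126 0.08959317]
```

View pics/w7.png

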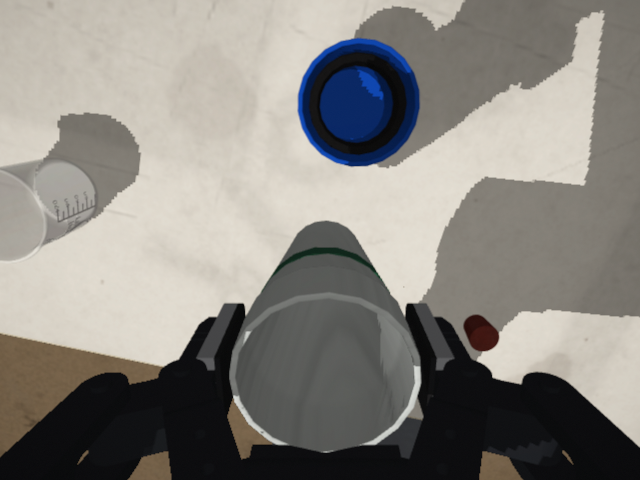

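Run:
```python
from h import *
s=bot.state(); c=bot.camera_params('wrist')
d=np.load('pics/w7.npz')['d']
v,u=np.mgrid[:480,:640]
P=np.stack([(u-c['cx'])/c['fx']*d,(v-c['cy'])/c['fy']*d,d],-1)
T=np.eye(4); T[:3,:3]=R.from_quat(s['tool_rot']).as_matrix(); T[:3,3]=s['eef_pos']; T=T@c['T_tool_cam']
W=P@T[:3,:3].T+T[:3,3]
m=(d>0)&(np.hypot(W[...,0]-.499,W[...,1]-.153)<.035)&(W[...,2]>.239)&(W[...,2]<.25); m[:,:225]=0;m[:,430:]=0;m[450:]=0
w=W[m]; cc,r=circ(w[:,:2]); print(cc,r,len(w),cc-s['eef_pos'][:2],np.percentile(w[:,2],[50,95,99]))
```

```text
[0.49883608 0.15253459] 0.02874016943118143 7579 [-5.49628893e-04 -1.78105636e-05] [0.24366971 0.24629786 0.2491673 ]
```

```bash
python3 -m inch '[0.006,0,0,0, 0.012,0.001,0,0, 0.02,0,0,0, 0.02,0,0,0, 0.014,0,0,0, 0.008,0,0,0, 0.002,0,0,0, 0,0,0,0, 0,0,0,0]'
python3 - <<'E'
from h import *
p,d,W,T,s=wcloud('w8'); print(s['eef_pos'],s['ft_force'],s['width'])
m=(d>0)&(np.hypot(W[...,0]-.581,W[...,1]-.1534)<.042)&(W[...,2]>.078)&(W[...,2]<.095)
w=W[m]; zt=np.percentile(w[:,2],98); t=w[w[:,2]>zt-.005]; print(zt,circ(t[:,:2]),len(t))
snap('scene','s8'); snap('top','t8')
a=cv2.imread('pics/s8.png')[150:330,200:440]; cv2.imwrite('pics/s8c.png',cv2.resize(a,None,fx=3.2,fy=3.2))
E
```

```text
time: 9.7
eef_pos: [0.581, 0.1535, 0.1904]
tool_rot: [-0.085, 0.702, -0.702, 0.084]
ft_force: [0.7, 0.1, -0.8]
width: 0.695
[0.58103373 0.15353316 0.19035404] [ 0.72089607  0.10402195 -0.79366898] 0.695380491088928
0.08841759719844713 (array([0.58158259, 0.15343985]), np.float64(0.03545889474683938)) 1201
```

View pics/s8c.png

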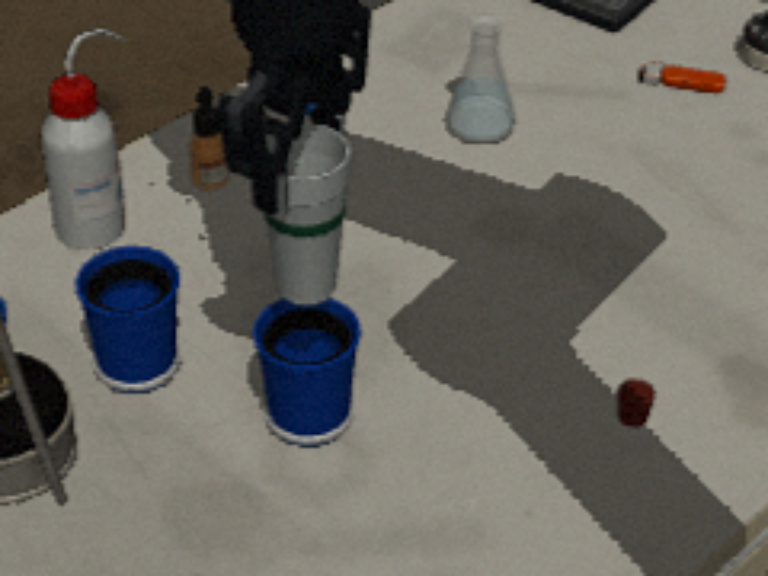

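View pics/w8.png

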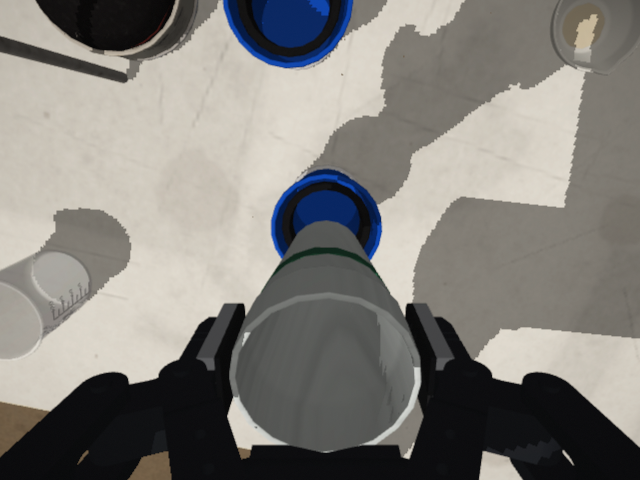

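The cup (foot at column 325) is centred over the jacket (column 326). I lower it to just above where the sleeve should meet it.

```bash
python3 -m inch '[0.001,0,-0.006,0, 0,0,-0.012,0, 0,0,-0.012,0, 0,0,-0.012,0, 0,0,-0.012,0, 0,0,-0.01,0, 0,0,-0.008,0, 0,0,-0.006,0, 0,0,-0.004,0, 0,0,-0.003,0, 0,0,-0.003,0, 0,0,0,0]'
```

```text
time: 11.05
eef_pos: [0.5826, 0.1537, 0.1022]
tool_rot: [0.085, -0.702, 0.702, -0.085]
ft_force: [-0.1, 0.7, -0.6]
width: 0.693
```

```bash
python3 -m inch '[-0.0005,0,-0.002,0, 0,0,-0.002,0, 0,0,-0.002,0, 0,0,-0.002,0, 0,0,-0.002,0, 0,0,0,0, 0,0,0,0]'; python3 -m inch '[0,0,-0.002,0, 0,0,-0.002,0, 0,0,0,0]';python3 -m inch '[0,0,-0.001,0, 0,0,0,0]'
```

```text
time: 11.75
eef_pos: [0.5822, 0.1537, 0.0924]
tool_rot: [0.085, -0.702, 0.702, -0.085]
ft_force: [0.8, -0.7, -1.2]
width: 0.695
time: 12.05
eef_pos: [0.5824, 0.1534, 0.0883]
tool_rot: [0.084, -0.702, 0.702, -0.085]
ft_force: [1.6, -1.0, -1.3]
width: 0.696
time: 12.25
eef_pos: [0.5826, 0.1534, 0.0878]
tool_rot: [0.084, -0.702, 0.702, -0.085]
ft_force: [0.6, -1.9, 3.6]
width: 0.696
```

```bash
python3 -m inch '[0,0,-0.001,0, 0,0,0,0]'; python3 -m inch '[0,0,-0.001,0, 0,0,0,0]';python3 -m inch '[0,0,-0.001,0, 0,0,0,0]';python3 -m inch '[0,0,-0.001,0, 0,0,0,0]'
```

```text
time: 12.45
eef_pos: [0.5826, 0.1534, 0.0871]
tool_rot: [0.084, -0.702, 0.702, -0.085]
ft_force: [0.2, -3.2, 5.4]
width: 0.694
time: 12.65
eef_pos: [0.5827, 0.1534, 0.0862]
tool_rot: [0.084, -0.702, 0.702, -0.085]
ft_force: [-0.6, -2.7, 5.2]
width: 0.695
time: 12.85
eef_pos: [0.5827, 0.1534, 0.0852]
tool_rot: [0.084, -0.702, 0.702, -0.085]
ft_force: [-0.2, -3.4, 5.8]
width: 0.695
time: 13.05
eef_pos: [0.5827, 0.1534, 0.0842]
tool_rot: [0.084, -0.702, 0.702, -0.085]
ft_force: [0.1, -2.6, 6.0]
width: 0.695
```

Run:
```python
from h import *
p,d=snap('scene','s9'); snap('wrist','w9')
a=p[190:320,240:360]; cv2.imwrite('pics/s9c.png',cv2.resize(a,(552,598),interpolation=cv2.INTER_NEAREST))
```

```text
(no output)
```

View pics/s9c.png

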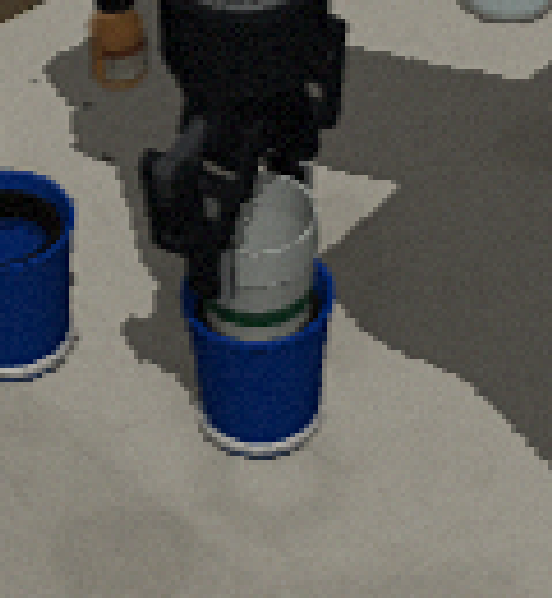

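View pics/w9.png

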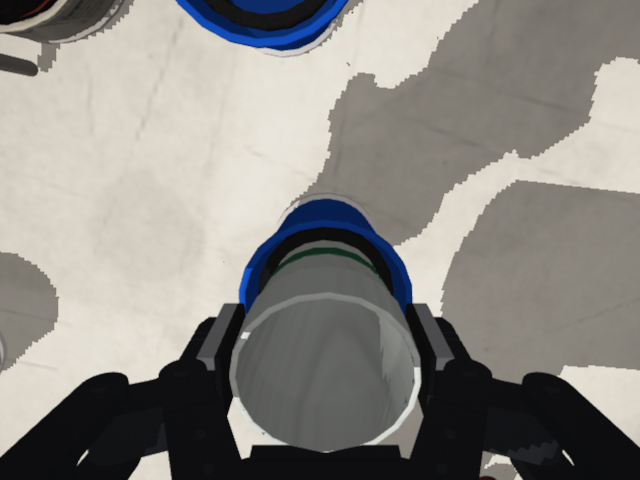

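Sleeve engaged at about 6–8 N, and there is no slip in the grip: the cup's rim row in the wrist view is unchanged. I press 5 mm more, then measure.

```bash
python3 -m inch '[0,0,-0.001,0, 0,0,0,0, 0,0,-0.001,0, 0,0,0,0]'; python3 -m inch '[0,0,-0.001,0, 0,0,0,0, 0,0,-0.001,0, 0,0,0,0]';python3 -m inch '[0,0,-0.001,0, 0,0,0,0]'
cat > meas.py <<'E'
from h import *
import sys
p,d,W,T,s=wcloud(sys.argv[1]); print(s['eef_pos'],s['ft_force'])
B=(p[...,0].astype(int)>p[...,2].astype(int)+50)
r=np.hypot(W[...,0]-.5815,W[...,1]-.1534)
j=W[(d>0)&B&(r<.045)&(W[...,2]>.08)&(W[...,2]<.095)]
print('jacket rim z',np.percentile(j[:,2],[50,90,97]),circ(j[j[:,2]>np.percentile(j[:,2],90)-.003][:,:2]))
m=(d>0)&(r<.034)&(W[...,2]>.12)&(W[...,2]<.15); m[:,:228]=0;m[:,425:]=0; m[445:]=0
k=W[m]; print('cup rim z',np.percentile(k[:,2],[90,97,99]),len(k))
zt=np.percentile(k[:,2],97); t=k[k[:,2]>zt-.004]; print('cup centre',circ(t[:,:2]))
for lo in (295,300,320,350,400):
    q=W[lo-2:lo+3,225:430].reshape(-1,3); q=q[(q[:,2]>.11)&(q[:,2]<.15)]
    if len(q): print(lo,np.percentile(q[:,2],97).round(4))
E
python3 meas.py w10
```

```text
time: 13.55
eef_pos: [0.5827, 0.1534, 0.0822]
tool_rot: [0.084, -0.702, 0.702, -0.085]
ft_force: [-0.5, -2.7, 6.0]
width: 0.697
time: 13.95
eef_pos: [0.5826, 0.1534, 0.0802]
tool_rot: [0.084, -0.702, 0.702, -0.085]
ft_force: [-0.1, -2.5, 5.7]
width: 0.695
time: 14.15
eef_pos: [0.5827, 0.1534, 0.0792]
tool_rot: [0.084, -0.702, 0.702, -0.085]
ft_force: [0.2, -2.1, 6.5]
width: 0.696
[0.58267513 0.15340575 0.07919322] [ 0.17269204 -2.06101177  6.54680814]
jacket rim z [0.087119   0.08796296 0.08829127] (array([0.58200407, 0.15332797]), np.float64(0.035164111977651465))
cup rim z [0.13396919 0.13463679 0.13648248] 12307
cup centre (array([0.58173834, 0.15330602]), np.float64(0.028606821109122032))
295 0.1345
300 0.1345
320 0.1343
350 0.1378
400 0.1391
```

```bash
python3 -m inch '[0,0,-0.001,0, 0,0,0,0, 0,0,0,0]'; python3 -m inch '[0,0,0,0,0,0,0,0,0,0,0,0,0,0,0,0,0,0,0,0,0,0,0,0,0,0,0,0,0,0,0,0]' 1; python3 meas.py w11
```

```text
time: 14.5
eef_pos: [0.5826, 0.1534, 0.0782]
tool_rot: [0.084, -0.702, 0.702, -0.085]
ft_force: [-0.9, -2.7, 5.6]
width: 0.698
time: 15.3
eef_pos: [0.5821, 0.1537, 0.0774]
tool_rot: [-0.085, 0.702, -0.702, 0.085]
ft_force: [0.2, 0.1, -0.0]
width: 0.994
[0.58214391 0.15371373 0.07739297] [ 0.24190392  0.06556408 -0.01779273]
jacket rim z [0.08715453 0.08802564 0.08839592] (array([0.58172414, 0.15320172]), np.float64(0.035382317386472725))
cup rim z [0.13306611 0.13351083 0.13380263] 10939
cup centre (array([0.58175293, 0.15331313]), np.float64(0.028392976375980577))
295 0.1336
300 0.1337
320 0.1336
350 0.1335
400 0.1331
```

View pics/w11.png

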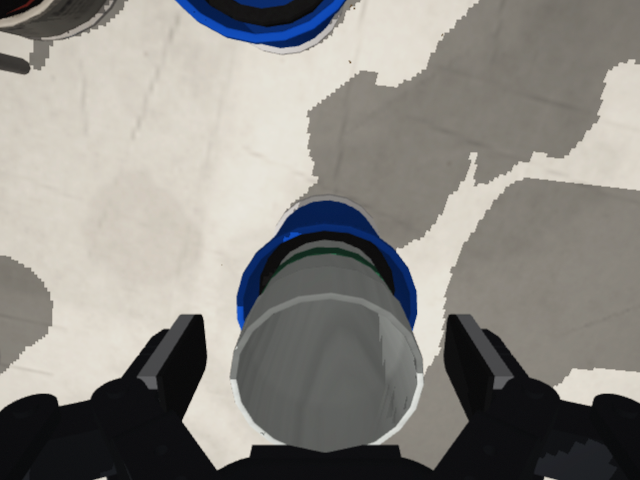

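The cup is released and free of both pads. Its rim is 45.3 mm above the jacket rim (ideal 45) and the two are coaxial within 0.2 mm. I retreat straight up.

```bash
python3 -m inch '[0,0,0.006,0,0,0,0.012,0,0,0,0.02,0,0,0,0.03,0,0,0,0.03,0,0,0,0.03,0,0,0,0.02,0,0,0,0,0]' 1; python3 -m inch '[-0.02,0,0,0,-0.03,0,0,0,-0.03,0,0,0,-0.02,0,0,0,0,0,0,0,0,0,0,0]' 1
python3 - <<'E'
from h import *
p,d,W,T,s=wcloud('w12')
r=np.hypot(W[...,0]-.5817,W[...,1]-.1533)
k=W[(d>0)&(r<.035)&(W[...,2]>.127)]; print('cup',np.percentile(k[:,2],[50,97]),circ(k[:,:2]))
B=(p[...,0].astype(int)>p[...,2].astype(int)+50); j=W[(d>0)&B&(r<.045)&(W[...,2]>.084)&(W[...,2]<.095)]; print('jack',np.percentile(j[:,2],[50,95]),circ(j[:,:2]))
p,d=snap('scene','s12'); snap('top','t12')
a=p[190:320,240:360]; cv2.imwrite('pics/s12c.png',cv2.resize(a,(552,598),interpolation=cv2.INTER_NEAREST))
E
```

```text
time: 16.15
eef_pos: [0.5844, 0.1541, 0.2301]
tool_rot: [-0.082, 0.702, -0.702, 0.087]
ft_force: [-0.5, -1.0, 0.5]
width: 0.999
time: 16.75
eef_pos: [0.4825, 0.1538, 0.2255]
tool_rot: [0.084, -0.702, 0.702, -0.085]
ft_force: [-0.1, 0.3, 0.8]
width: 1.0
cup [0.13244708 0.13405132] (array([0.58074303, 0.15356759]), np.float64(0.028433665579117907))
jack [0.08706377 0.08833714] (array([0.58119198, 0.15303741]), np.float64(0.035809808194623566))
```

View pics/s12c.png

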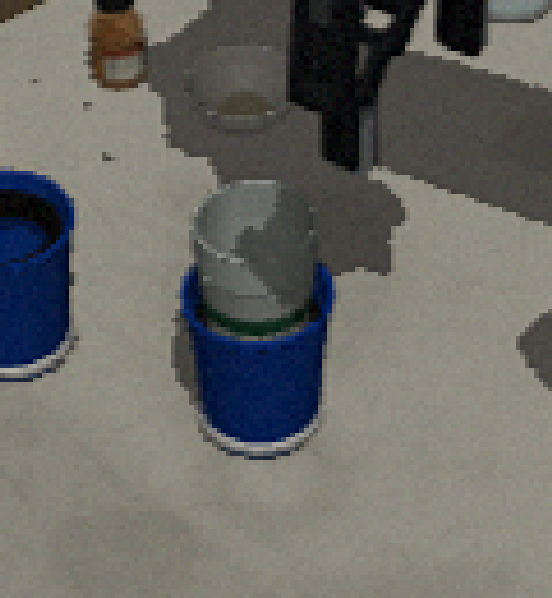

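View pics/t12.png

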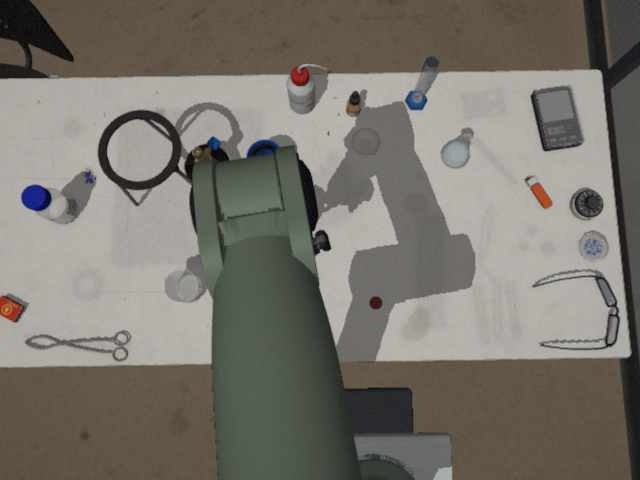

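```bash
python3 -c "
from cell import bot
s=bot.state();print(s['time'],s['dq'].round(3),s['ft_force'].round(2));print(bot.finish_job())"
```

```text
16.9 [ 0.     0.004 -0.001  0.002 -0.001  0.   ] [ 0.37 -0.13 -0.23]
the job is handed in; nothing more can be done
None
```

I nested the cup in the jacket nearest the base, pressed it down against a steady force of about 6–7 N, let go, backed off and handed the job in at 16.9 s.

**Missed first grasp:** The fingers closed above the rim. Two cameras showed the fingertips about 24 mm behind the reported TCP, not 8 mm ahead as stated. The cup had not moved, so I went 36 mm lower and gripped it on the skirt at about 59 mm wide.

**Last checks:**
- **Height:** the cup rim is 45.3–45.7 mm above the jacket rim, where 45 is best. That puts the foot at about 17.5 mm, inside the 12–22 mm the band allows.
- **Alignment:** cup and jacket were coaxial within 0.2 mm just after release. From farther back the measurement was 0.7 mm, against a limit of 6 mm.
- **Position:** the cup rim is level within about 0.6 mm, and the jacket is within about 1 mm of where it started.
- **Other things:** in the last top view the beaker, dish, stopper and flask look unmoved; I compared them by eye only. The gripper touches nothing.

**Disagreement:** the last scene picture shows a thin strip of bare cup below the green band. This is expected, because that camera looks down into the gap between cup and rim.

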